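# Rehang the lift-off cupboard door

### The job

Take the small wooden door from its slanted rest and hang it back on the cupboard: holding it standing open and upright, lower both hinge knuckles together onto the two pins until they sit fully down. Then swing the door fully shut and let go; do not drop or slam it, and leave the other things on the bench where they are.

Things in the scene. Friction and masses are not known exactly. Their poses are not given: they have to be found in the camera images.
- door_center (a point): centre of the loose door's leaf: pale wood, 160 mm wide, 168 high, 16 thick, about 0.3 kg. Axes: z up the leaf (parallel to the hinge axis), x square to the leaf with the outer face (straps, knob) at -x, +y across it to the hinge edge. The hinge axis lies 93 mm from here in +y, in the leaf's mid-plane; top and bottom edges 84 mm above and below
- door_top (a point): middle of the leaf's top edge, axes as the door's. At the start the door lies inner face down on the slanted rest, top edge up, hinge edge away from the robot, leaning 0.56 rad (32 degrees) from vertical. The top 60 mm of the leaf are free on both sides, so it can be pinched there across its 16 mm, along the slope of the leaf
- door_knob (a point): foot of the door's steel knob on the outer face, 57 mm from the leaf's centre towards the free edge and 14 mm below it; 24 mm across, it stands out 24 mm
- knuckle_low (a point): the lower steel knuckle of the door: centre of its lower mouth, on the hinge axis, 20 mm above the level of the leaf's bottom edge. A tube open at both ends, 26 mm tall, bore 15 mm, outside 22 mm. Axes as the door's
- knuckle_top (a point): the upper knuckle of the door, the same tube, its lower mouth 95 mm above that of the lower one
- pin_low (a point): the lower pintle pin on the cupboard: centre of its foot, on the flat shoulder (6 mm thick) that carries the knuckle, 32 mm above the bench. The pin is 12 mm thick and stands 24 mm straight up from this point, its last 9 mm tapering to a 4 mm tip. Axes as the cupboard's
- pin_top (a point): the upper pintle pin, the same, straight above the lower one by 95 mm. With the knuckles 24 to 63 mm above their shoulders the door is clear of pins and brackets and can be moved sideways; from higher up the lower knuckle would catch on the upper pin
- cupboard: wooden cupboard without its door, fixed, 160 mm wide, 120 deep, 172 high. z up; its open front looks along -x, roughly to the robot. Origin on the bench 70 mm in front of the middle of the front. The pins stand outside its left (+y) wall, their common axis at x 60, y 94 mm
- doorway (a point): where the leaf's centre lies when the door is hung and fully shut, 96 mm above the bench; axes as the cupboard's, and the shut door's axes are the same. The leaf then covers the front, its top 8 mm above the cupboard. The hung door swings freely with no spring or catch, stays where it is left, and opens towards -x (clockwise from above)
- rest: slanted wooden rest on which the door lies at the start, fixed; 110 mm wide, about 110 high. Origin on the bench, roughly below the middle of the leaf's top edge; z up, the leaning door's outer face looks towards its -x axis and upwards
- sanding_block: bystander: cork sanding block with a wooden grip, 110 x 50 x 46 mm, origin at the middle of its underside
- tape_measure: bystander: black tape measure case, 72 x 36 x 66 mm, origin at the middle of its underside
- glue_bottle: bystander: white glue bottle, 64 mm across, 170 mm tall, origin at the middle of its underside
- screw_jar: bystander: glass jar with a steel cap, 72 mm across, 90 mm tall, origin at the middle of its underside
- paint_tin: bystander: paint tin, 100 mm across, 110 mm tall, origin at the middle of its underside
- hammer: bystander: hammer lying on its side, origin at the middle of its underside
- offcut: bystander: pine offcut lying flat, 200 x 55 x 22 mm, origin at the middle of its underside

How it is judged (in metres and radians):
On the way:
1. both knuckles sit fully down on their pins with the door still standing open (horizontal distance between knuckle_low and pin_low below 0.005 m and z of knuckle_low in the frame of pin_low below 0.004 m and horizontal distance between knuckle_top and pin_top below 0.005 m and z of knuckle_top in the frame of pin_top below 0.004 m and distance between door_center and doorway above 0.04 m), for 0.1 s.
At the end, for the whole second after the job is handed in: Both knuckles are down on the shoulders of their pins (within 4 mm in height, 5 mm sideways), the door is shut (leaf centre within 10 mm of its shut place, so its free edge is at most about 17 mm from fully shut) and at rest (horizontal distance between knuckle_low and pin_low below 0.005 m and z of knuckle_low in the frame of pin_low below 0.004 m and horizontal distance between knuckle_top and pin_top below 0.005 m and z of knuckle_top in the frame of pin_top below 0.004 m and distance between door_center and doorway below 0.01 m and linear speed of door below 0.02 m/s); the robot touches nothing.
It fails at once if the door is dropped or slammed (moves faster than 0.4 m/s while the robot does not touch it) (linear speed of door above 0.4 m/s and contact force between each of the arm, the fingers and door below 0.05 N).
It fails at once if another thing on the bench is pushed more than 30 mm away (distance of any of sanding_block, tape_measure, glue_bottle, screw_jar, paint_tin, hammer, offcut from where it was at the start of the episode above 0.03 m).
It also fails if it takes over 72 s, if anything falls off the work surface, if the arm or the gripper's body presses on something with over 40 N, if the wrist force passes 120 N, or if a joint passes its speed limit or range.

### The arm

A 7-joint arm with a two-finger parallel gripper is mounted at the origin on the work surface. World frame = base frame: x ahead of the robot, y to its left, z up, the work surface at z = 0. Lengths are in mm, angles in rad, forces in N, time in s.
With the tool pointing down it reaches from about 400 to 875 mm from the base axis. Payload 4.4 kg.
Tool frame: the origin (TCP) lies midway between the tips of the shut fingers; the grasp point (between the pads) lies behind it (ctrl.grip_point_offset is the x of the grasp point in the tool frame, in mm); x points along the fingers, z is the direction in which the jaws open and shut, and the axes are right-handed (so a half turn about x gives the same grasp; the last joint's range is limited). The gripper opens to 85 mm and grips with 20 to 120 N. Pads are 22 mm wide; open, the fingers measure 114 mm over their backs; the gripper's body (76 mm by 85 mm) begins 54 mm behind the grasp point. The pads swing forward as they close: fully open they stand 13 mm farther back than shut.
Start: joints at [-1.322, 0.628, 0.038, 1.517, -0.027, 0.996, -0.02], TCP at [201.233, 618.08, 231.313] pointing down, gripper open.
Joint ranges: [-3.06, 3.06], [-0.37, 2.12], [-1.25, 1.32], [0.18, 2.47], [-1.1, 4.24], [0.23, 1.98], [-2.94, 2.94]. Speed limits (rad/s): [2.57, 2.57, 3.14, 3.14, 3.14, 3.14, 3.14].

### API

Orientations are given as [roll, pitch, yaw] about the fixed x, y, z axes, in that order (R = Rz(yaw) Ry(pitch) Rx(roll)).
In Python, from cell import status, eyes, ctrl gives the robot as it stands. The module is installed in compiled form; this text tells all that it offers.
- The arm moves only by the tool apply_moves, never from a script. Its argument "targets" is a list of rows, each a list of 3 entries, a list of its own where there are three numbers: the shift along the tool's x, y, z in mm, then the turn about the tool's x in degrees, then the finger opening in mm, from 0 to 85.4. In form: [[[dx, dy, dz], roll, claw], ...]. A call has 1 to 10 rows; each row shifts and turns the pose as measured when the row begins, along the tool's axes as they then stand; what a row does not reach is not made up. A row lasts 1/8 s, in which the tool goes at most 62.5 mm and 10.7 degrees, less where a joint would pass 70% of its speed; a pose out of reach is approached as far as the arm can. A call is refused whole if a number of a shift passes 62.5 or a number of a turn 10.7, either way. A call with a gripper value outside its range is refused whole. The fingers move at their own pace and stop on an object; the grip force is fixed at half the most. Time passes only in rows, so rows that do not move let the fingers close. It gives the time, the measured TCP pose, the force and the opening at its end, in the units of the state.
- status.read_state(): the state, without advancing time (a new reading comes with each control period).
- eyes.get_image(name): name is "scene" or "top" or "wrist"; returns (picture, depth): 384x512x3 uint8, blue, green, red; 384x512 float32, mm along the optical axis (not along the pixel's ray), 0 where there is no reading.
- eyes.camera_params(name): a dict with "fx", "fy", "cx", "cy" (pixels), "dist" ([k1, k2, p1, p2, k3] as OpenCV has them; the pictures are not rectified), "R" (3x3) and "t" (3): a world point X has camera coordinates R X + t. Camera axes: x right, y down, z forward; pixel columns grow to the right and rows downward; lengths in mm; the calibration is good to about 2 mm. A picture is of the moment at which its call begins: read the wrist's pose just before it. camera_params takes no time and is no camera call; for the wrist camera it gives the pose at the moment of the call.
- ctrl.finish_job(): hands the job in, once; it reports no verdict.
The state is a dict: "clock": time; "qpos": joint angles; "qd": joint speeds; "tau": joint torques, N m; "eef_pos": TCP position; "tool_rot": TCP orientation; "force": force on the tool from outside, world axes, zero at the start; "torque": the same for the moment, N m; "width": finger opening in mm.
Only numpy, scipy, OpenCV 4.12 (cv2) and the standard library are available. Lean on these libraries where they do the work, as an engineer would, in place of code of your own. Each camera call takes 0.05 s, during which the arm holds its last target.

## Working session

There is one attempt and no reset: what is moved stays moved. The work goes in short steps, Python scripts to look and compute and a tool call to move; the robot and the scene stay as the last step left them, time stands still between calls to the robot, and variables do not carry over. Pictures are saved under pics/ and viewed, and the job is handed in when it is done.

Besides the shell and the picture viewer there is one more tool, called after "Call:" as name(argument=value, ...), one argument or row to a line, values as JSON. apply_moves: Moves the arm, as the interface text tells. Its arguments: {"type":"object","properties":{"targets":{"type":"array"}},"required":["targets"]}

```bash
mkdir -p pics; ls
cat > h.py <<'E'
import numpy as np, cv2
from cell import status, eyes, ctrl
from scipy.spatial.transform import Rotation as Ro
def shot(n,f):
    c=eyes.camera_params(n); p,d=eyes.get_image(n); cv2.imwrite(f'pics/{f}.png',p); np.savez(f'pics/{f}.npz',p=p,d=d,**{k:np.array(v) for k,v in c.items()})
def load(f): return np.load(f'pics/{f}.npz')
def px(f,u,v,depth=None):
    c=load(f); K=np.array([[c['fx'],0,c['cx']],[0,c['fy'],c['cy']],[0,0,1.]])
    uv=cv2.undistortPoints(np.array([[[u,v]]],float),K,c['dist'])[0,0]
    z=c['d'][int(round(v)),int(round(u))] if depth is None else depth
    return c['R'].T@(np.array([uv[0]*z,uv[1]*z,z])-c['t'])
def cloud(f):
    c=load(f); K=np.array([[c['fx'],0,c['cx']],[0,c['fy'],c['cy']],[0,0,1.]]); d=c['d']
    h,w=d.shape; g=np.stack(np.meshgrid(np.arange(w),np.arange(h)),-1).reshape(-1,1,2).astype(float)
    uv=cv2.undistortPoints(g,K,c['dist']).reshape(h,w,2)
    P=np.dstack([uv*d[...,None],d])
    return (P-c['t'])@c['R']
def crop(f,u0,v0,u1,v1,s,name):
    p=load(f)['p'][v0:v1,u0:u1]; cv2.imwrite(f'pics/{name}.png',cv2.resize(p,None,fx=s,fy=s,interpolation=cv2.INTER_CUBIC))
def proj(f,X):
    c=load(f); K=np.array([[c['fx'],0,c['cx']],[0,c['fy'],c['cy']],[0,0,1.]])
    return cv2.projectPoints(np.array(X,float).reshape(-1,3),cv2.Rodrigues(c['R'])[0],c['t'],K,c['dist'])[0].reshape(-1,2)
E
python3 - <<'E'
from h import *
for n in ['scene','top','wrist']: shot(n,n+'0')
print(status.read_state(), ctrl.grip_point_offset)
for n in ['scene','top','wrist']:
    c=load(n+'0'); print(n,c['R'],c['t'],c['fx'],c['cx'],c['dist'])
E
```

```text
pics
{'clock': 0.15, 'qpos': array([-1.3217631 ,  0.62912978,  0.03842532,  1.51811227, -0.02701933,
        0.99627832, -0.01997551]), 'qd': array([ 0.00070226, -0.00453888,  0.00084511, -0.00146774, -0.00027476,
        0.00090723, -0.00036231]), 'tau': array([ 1.71550622e-03, -5.63798082e+01,  1.22778006e+00, -1.93651164e+01,
        1.11665242e-02,  7.41419761e-03,  1.53224505e-05]), 'eef_pos': array([201.0870576 , 617.63651495, 230.61074046]), 'tool_rot': array([ 3.12433468,  1.56938491, -1.9028543 ]), 'force': array([ 0.14118291, -0.41738142,  0.02122155]), 'torque': array([ 0.04924285, -0.01304086,  0.0102677 ]), 'width': 85.18153638325968} -18.700000000000003
scene [[-6.37555685e-01  7.70404025e-01 -6.22208048e-04]
 [ 4.26092980e-01  3.51944480e-01 -8.33414576e-01]
 [-6.41846961e-01 -5.31613319e-01 -5.52647951e-01]] [ 399.43350047 -156.36362472 1987.99670688] 385.4738213611844 256.248803373451 [0.03824195 0.         0.         0.         0.        ]
top [[-0.01484091 -0.99986427 -0.00715415]
 [-0.99755153  0.01529487 -0.0682423 ]
 [ 0.06834246  0.00612385 -0.99764313]] [   9.66266192  634.36111837 1607.18002161] 405.40578110179285 257.2057525606599 [0.00046924 0.         0.         0.         0.        ]
wrist [[ 0.31042566  0.95059678 -0.00129132]
 [ 0.90093862 -0.29377549  0.31938311]
 [ 0.3032252  -0.10030811 -0.9476248 ]] [-649.57273696  -40.88066536  381.60527461] 324.9363446838941 254.44886869901092 [0.00820235 0.         0.         0.         0.        ]
```

View pics/scene0.png

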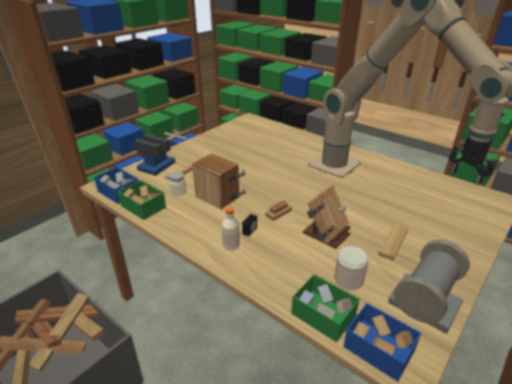

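View pics/top0.png

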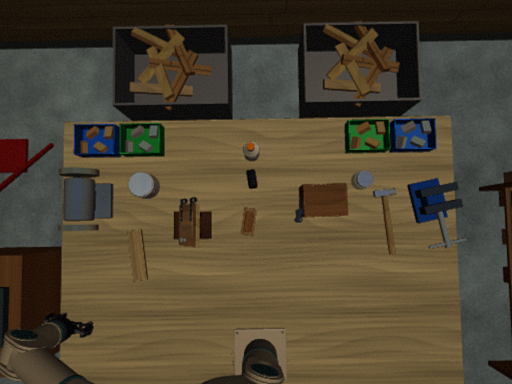

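View pics/wrist0.png

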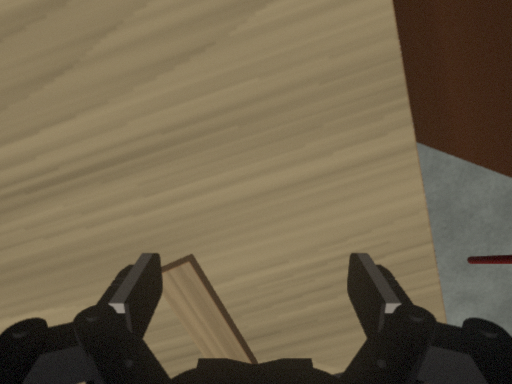

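Run:
```python
from h import *
crop('top0',150,160,250,270,7,'c1'); crop('top0',270,160,370,250,7,'c2'); crop('scene0',290,170,370,260,7,'c3');crop('scene0',170,140,260,215,8,'c4')
```

```text
(no output)
```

View pics/c1.png

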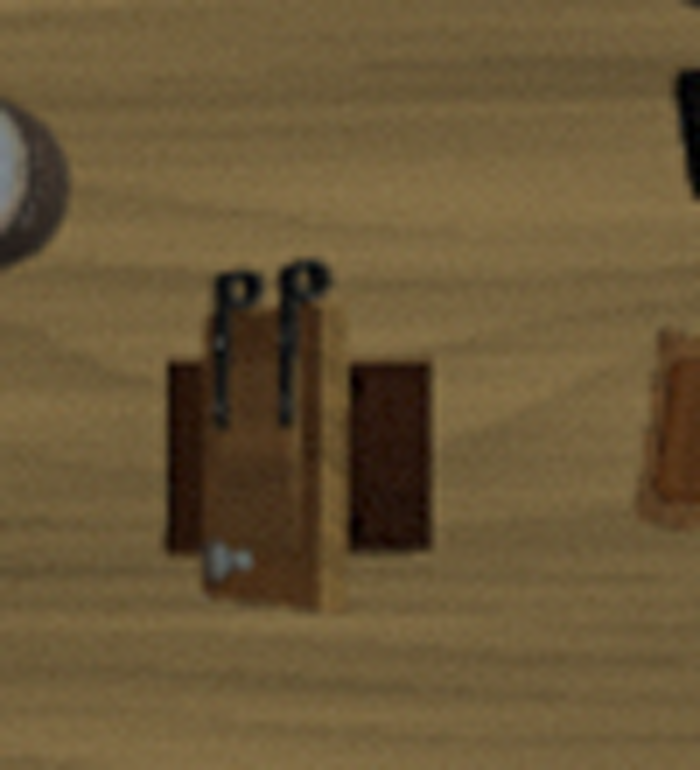

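View pics/c2.png

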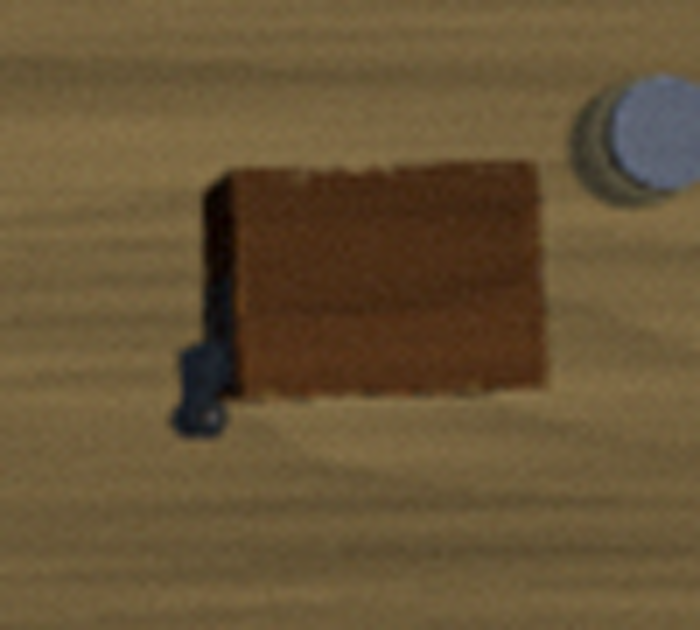

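View pics/c3.png

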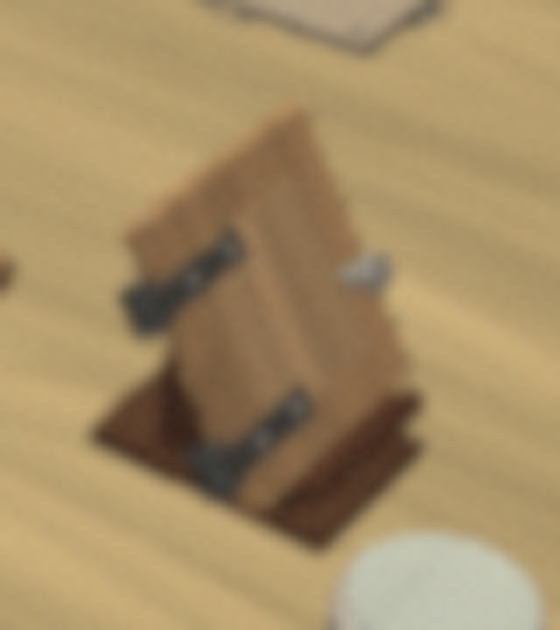

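View pics/c4.png

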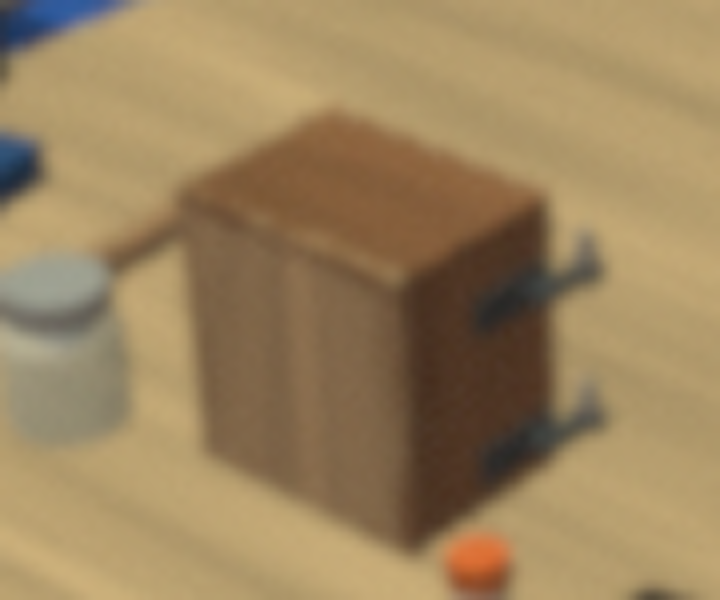

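Run:
```python
from h import *
for f,(u0,u1,v0,v1) in {'top0':(295,355,175,225),'scene0':(185,250,145,215)}.items():
    C=cloud(f); P=C[v0:v1,u0:u1].reshape(-1,3)
    m=(P[:,2]>164)&(P[:,2]<182); Q=P[m]; r=cv2.minAreaRect(Q[:,:2].astype(np.float32)); print(f,'cup',m.sum(),r,Q[:,2].mean())
for f,(u0,u1,v0,v1) in {'top0':(170,205,195,250),'scene0':(300,355,180,250)}.items():
    C=cloud(f); P=C[v0:v1,u0:u1].reshape(-1,3); P=P[(P[:,2]>15)]
    # ransac plane
    rng=np.random.default_rng(0);best=0
    for i in range(800):
        a=P[rng.choice(len(P),3,False)]; n=np.cross(a[1]-a[0],a[2]-a[0]); L=np.linalg.norm(n)
        if L<1: continue
        n/=L
        if abs(n[2]-np.sin(.56))>.15 and abs(n[2]+np.sin(.56))>.15: continue
        k=abs((P-a[0])@n)<2.5
        if k.sum()>best: best=k.sum(); bk=k
    Q=P[bk]; c=Q.mean(0); n=np.linalg.svd(Q-c)[2][2]; n*=np.sign(n[2]); 
    print(f,len(P),best,'c',c,'n',n, 'lean',np.arcsin(n[2]),'yaw n',np.degrees(np.arctan2(n[1],n[0])))
    # in plane
    yd=np.cross([0,0,1],-n)*1.; yd/=np.linalg.norm(yd); yd*=np.sign(yd[0]); zd=np.cross(-n,yd)
    q=np.c_[(Q-c)@yd,(Q-c)@zd]; print(np.percentile(q,[1,3,50,97,99],axis=0).T,'rect',cv2.minAreaRect(q.astype(np.float32)), zd,yd)
    top=c+zd*np.percentile(q[:,1],99); print(top)
```

```text
top0 cup 1439 ((602.0081787109375, -249.330322265625), (120.15657043457031, 161.72520446777344), 1.1642506122589111) 171.3647712965746
scene0 cup 635 ((654.1287231445312, -132.74072265625), (440.0538024902344, 173.5209197998047), 66.1897201538086) 171.52312943073434
top0 1140 648 c [518.76295774 263.33935692 116.57513946] n [0.00147957 0.83938939 0.54352854] lean 0.5746351036976997 yaw n 89.89900640811521
[[ -80.77887317  -77.36473964   -2.97517398   80.43633303   92.88715826]
 [-100.14628322  -94.6556885     5.82359059   71.61593436   73.14223563]] rect ((7.66412353515625, -12.473869323730469), (179.25762939453125, 179.8294677734375), 0.21338512003421783) [-0.00095806 -0.54352769  0.83939069] [ 0.99999845 -0.00176267  0.        ]
[518.692883   223.58452641 177.97005109]
scene0 1708 948 c [525.76945928 269.29295082 110.08135605] n [0.00980527 0.84554323 0.53381693] lean 0.5631080352996287 yaw n 89.33560447424493
[[-86.47435061 -81.1014194   -1.96865341  83.8099529   91.42925723]
 [-86.64309853 -82.61651263   1.61556926  77.30468808  80.44630628]] rect ((5.442893981933594, -14.240623474121094), (186.96009826660156, 192.05165100097656), 0.06160551309585571) [-0.00618994 -0.53378104  0.84560008] [ 0.99993277 -0.01159563  0.        ]
[525.2715012  226.35223799 178.10675876]
```

```bash
cat >> h.py <<'E'
def st(target=None, jaw=None, v=True):
    s=status.read_state(); R=Ro.from_euler('xyz',s['tool_rot']).as_matrix(); p=s['eef_pos']
    print('t %.2f'%s['clock'],'p',p.round(1),'w %.1f'%s['width'],'F',s['force'].round(1),'T',s['torque'].round(2),'q',s['qpos'].round(2))
    print('x',R[:,0].round(3),'y',R[:,1].round(3),'z',R[:,2].round(3),'jaw ang %.2f'%np.degrees(np.arctan2(R[1,2],R[0,2])))
    if target is not None: print('tool delta',(R.T@(np.array(target)-p)).round(1))
    return s,R,p
E
python3 - <<'E'
from h import *
st((520,225,330))
E
```

```text
t 0.15 p [201.1 617.6 230.6] w 85.2 F [ 0.1 -0.4  0. ] T [ 0.05 -0.01  0.01] q [-1.32  0.63  0.04  1.52 -0.03  1.   -0.02]
x [-0.    -0.001 -1.   ] y [-0.951  0.31   0.   ] z [ 0.31   0.951 -0.001] jaw ang 71.96
tool delta [ -99.  -424.8 -274.7]
```

Call:
apply_moves(
  targets=[
    [[-20,-42,-27],0,85],
    [[-20,-42,-27],0,85],
    [[-20,-42,-27],0,85],
    [[-10,-42,-27],-2,85],
    [[-10,-42,-27],-3,85],
    [[-5,-42,-27],-3,85],
    [[0,-42,-27],-3,85],
    [[0,-42,-27],-3,85],
    [[0,-20,-10],-3,85],
    [[0,0,0],0,85],
  ],
)

```text
clock: 1.4
eef_pos: [497.8, 303.1, 315.2]
tool_rot: [2.742, 1.565, -1.978]
force: [-0.9, 1.2, -0.3]
width: 84.9
```

Run:
```python
from h import *
shot('wrist','w1')
st((520,225,330))
```

```text
t 1.45 p [496.7 303.9 315.2] w 85.0 F [ 0.4  0.  -0.2] T [-0.04  0.02  0.05] q [-0.61  0.45  0.02  1.59 -0.01  1.1   0.98]
x [-0.003 -0.006 -1.   ] y [-1.     0.006  0.003] z [ 0.006  1.    -0.006] jaw ang 89.66
tool delta [-14.4 -23.7 -78.9]
```

View pics/w1.png

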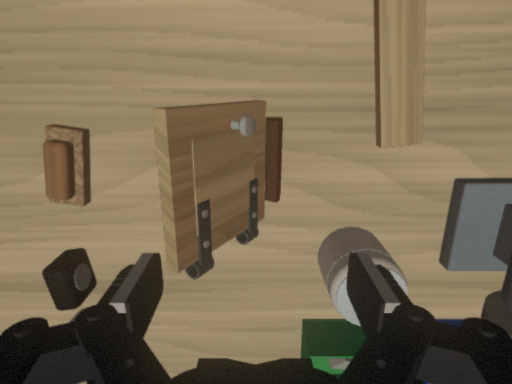

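```bash
python3 - <<'E'
from h import *
C=cloud('w1'); 
def plane(mask,n0,tol=2):
    P=C[mask]; rng=np.random.default_rng(0);best=0
    for i in range(1000):
        a=P[rng.choice(len(P),3,False)]; n=np.cross(a[1]-a[0],a[2]-a[0]); L=np.linalg.norm(n)
        if L<1: continue
        n/=L
        if abs(n@n0)<.97: continue
        k=abs((P-a[0])@n)<tol
        if k.sum()>best: best=k.sum(); bk=k
    Q=P[bk]; c=Q.mean(0); n=np.linalg.svd(Q-c)[2][2]; n*=np.sign(n@n0); return c,n,Q
m=np.zeros(C.shape[:2],bool); m[95:275,150:285]=1; m&=(C[...,2]>12)
c,n,Q=plane(m,np.array([0,.847,.531])); print(len(Q),c,n,'lean',np.arcsin(n[2]),np.degrees(np.arctan2(n[1],n[0])))
ct,nt,Qt=plane(m,np.array([0,-.531,.847]),1.5); print(len(Qt),ct,nt)
yd=np.cross([0,0,1],-n); yd/=np.linalg.norm(yd); zd=np.cross(-n,yd)
print('y',yd,'z',zd)
# top edge face: extents
q=np.c_[(Qt-c)@n,(Qt-c)@yd,(Qt-c)@zd]; print('top face n,y,z pct',np.percentile(q,[1,5,50,95,99],axis=0).T.round(1))
q=np.c_[(Q-c)@yd,(Q-c)@zd]; print('outer',np.percentile(q,[1,5,50,95,99],axis=0).T.round(1))
zt=np.median((Qt-c)@zd)
# free/hinge edge y: for outer face points, row-wise extents at z levels without straps
for lo,hi in [(-20,0),(0,20),(60,75),(-50,-40)]:
    k=(q[:,1]>lo)&(q[:,1]<hi); print(lo,np.percentile(q[k,0],[0,1,99,100]).round(1))
np.savez('door.npz',c=c,n=n,yd=yd,zd=zd,zt=zt)
st()
E
python3 - <<'E'
from h import *
E
```

```text
13146 [512.57834235 262.76569723 122.86550959] [0.0048327  0.84263437 0.53846444] lean 0.5686137458479648 89.6713994541732
557 [517.15764742 230.8565154  167.03415912] [ 0.21328949 -0.42318233  0.8805818 ]
y [ 0.99998355 -0.00573513  0.        ] z [-0.00308816 -0.53845559  0.84264823]
top face n,y,z pct [[-15.7 -13.8  -0.8   1.    2.5]
 [-55.1 -52.  -12.1  97.9 104.6]
 [ 32.3  33.8  57.9  66.9  67.2]]
outer [[ -73.8  -68.8   -3.7   78.9   95.6]
 [-101.3  -90.1    7.6   63.1   66.4]]
-20 [-75.  -73.8  82.   84.3]
0 [-75.  -73.8  95.2 103.4]
60 [-75.1 -74.1  81.9  84.1]
-50 [-74.5 -73.4  82.   83.9]
t 1.45 p [496.7 303.9 315.2] w 85.0 F [ 0.4  0.  -0.2] T [-0.04  0.02  0.05] q [-0.61  0.45  0.02  1.59 -0.01  1.1   0.98]
x [-0.003 -0.006 -1.   ] y [-1.     0.006  0.003] z [ 0.006  1.    -0.006] jaw ang 89.66
```

Run:
```python
from h import *
for u,v in [(204,203),(253,182),(243,124),(203,268),(246,237),(378,300),(340,240),(65,170),(80,280),(275,160)]: print(u,v,px('w1',u,v).round(1))
crop('w1',140,90,300,290,3,'c5')
st((511,230,230))
st((511,230,142))
```

```text
204 203 [534.1 250.4 145.6]
253 182 [535.5 300.1  68.3]
243 124 [457.8 290.9 114.7]
203 268 [607.9 245.8 150.2]
246 237 [607.8 290.4  76.6]
378 300 [487.7 346.7 364. ]
340 240 [632.8 423.9  37.7]
65 170 [524.5  52.8  45.4]
80 280 [694.1  41.1  43. ]
275 160 [513.1 328.8  44.2]
t 1.45 p [496.7 303.9 315.2] w 85.0 F [ 0.4  0.  -0.2] T [-0.04  0.02  0.05] q [-0.61  0.45  0.02  1.59 -0.01  1.1   0.98]
x [-0.003 -0.006 -1.   ] y [-1.     0.006  0.003] z [ 0.006  1.    -0.006] jaw ang 89.66
tool delta [ 85.6 -15.  -73.4]
t 1.45 p [496.7 303.9 315.2] w 85.0 F [ 0.4  0.  -0.2] T [-0.04  0.02  0.05] q [-0.61  0.45  0.02  1.59 -0.01  1.1   0.98]
x [-0.003 -0.006 -1.   ] y [-1.     0.006  0.003] z [ 0.006  1.    -0.006] jaw ang 89.66
tool delta [173.6 -15.2 -72.9]
```

View pics/c5.png

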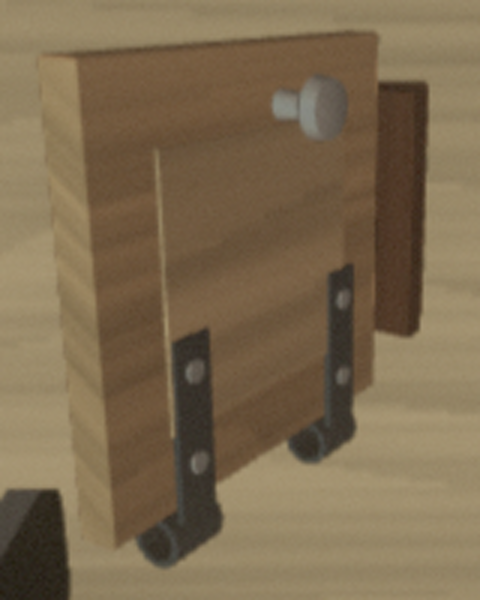

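Run:
```python
from h import *
D=np.load('door.npz'); C=cloud('w1'); P=C[90:290,140:300].reshape(-1,3)-D['c']
a=P@D['n'];y=P@D['yd'];z=P@D['zd']
for lo in range(-96,72,6):
    k=(abs(a)<8)&(y>-35)&(y<15)&(z>lo)&(z<lo+6); print(lo,k.sum(),np.median(a[k]).round(2) if k.sum() else '')
```

```text
-96 94 -1.24
-90 88 -1.16
-84 105 -1.11
-78 61 -0.97
-72 104 0.54
-66 106 0.44
-60 110 0.63
-54 120 0.58
-48 117 0.6
-42 125 0.69
-36 132 0.65
-30 139 0.69
-24 143 0.71
-18 146 0.7
-12 153 0.72
-6 151 0.9
0 174 0.91
6 178 0.89
12 178 0.91
18 191 0.98
24 197 1.0
30 222 0.99
36 258 -0.32
42 218 -0.42
48 242 -0.4
54 254 -0.39
60 315 -0.51
66 266 -3.83
```

Call:
apply_moves(
  targets=[
    [[10,-4,-24],0,85],
    [[10,-4,-24],0,85],
    [[15,-4,-24],0,85],
    [[15,-3,-4],0,85],
    [[15,0,0],0,85],
    [[15,0,0],0,85],
    [[0,0,0],0,85],
  ],
)

```text
clock: 2.33
eef_pos: [502.7, 239.2, 231.5]
tool_rot: [1.438, 1.562, 3.017]
force: [0.4, 0.1, 0.1]
width: 84.7
```

Run:
```python
from h import *
shot('wrist','w2')
st((511,228,149))
```

```text
t 2.38 p [503.2 239.5 232.2] w 85.1 F [-0.3  1.   0.3] T [-0.   -0.01 -0.01] q [-0.51  0.5   0.02  1.77 -0.02  0.88  1.11]
x [-0.007  0.002 -1.   ] y [-1.    -0.009  0.007] z [-0.009  1.     0.002] jaw ang 90.50
tool delta [ 83.2  -8.3 -11.7]
```

View pics/w2.png

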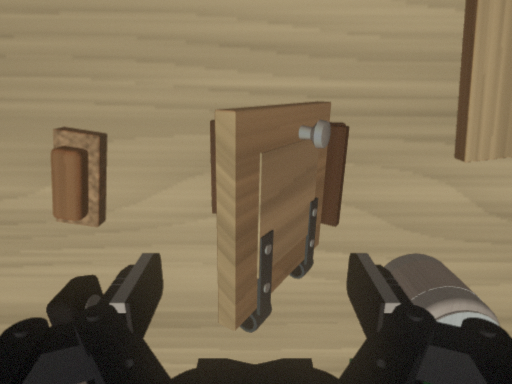

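Call:
apply_moves(
  targets=[
    [[12,-6,-8],0.8,85],
    [[15,-4,-6],0,85],
    [[15,0,0],0,85],
    [[15,0,0],0,85],
    [[0,0,0],0,85],
  ],
)

```text
clock: 3.0
eef_pos: [513.7, 225.4, 171.3]
tool_rot: [1.249, 1.564, 2.813]
force: [0.6, 0.1, 0.1]
width: 84.8
```

Run:
```python
from h import *
st((511,228,149))
```

```text
t 3.00 p [513.7 225.4 171.3] w 84.8 F [0.6 0.1 0.1] T [-0.01  0.01  0.03] q [-0.47  0.58  0.02  1.83 -0.02  0.74  1.13]
x [-0.007  0.002 -1.   ] y [-1.     0.006  0.007] z [0.006 1.    0.002] jaw ang 89.65
tool delta [22.3  2.6  2.5]
```

Call:
apply_moves(
  targets=[
    [[12,1,2],0,85],
    [[10,1,1],0,85],
    [[0,0,0],0,85],
  ],
)

```text
clock: 3.38
eef_pos: [511.5, 229.4, 148.1]
tool_rot: [1.127, 1.564, 2.693]
force: [-0.2, 0.1, -0.6]
width: 84.5
```

Run:
```python
from h import *
shot('wrist','w3')
st((511,228,149))
```

```text
t 3.42 p [511.9 229.4 148.5] w 85.1 F [-0.   0.  -0.4] T [-0.06 -0.03  0.02] q [-0.48  0.61  0.02  1.85 -0.03  0.69  1.12]
x [-0.005  0.003 -1.   ] y [-1.     0.005  0.005] z [0.005 1.    0.003] jaw ang 89.69
tool delta [-0.5  0.8 -1.4]
```

View pics/w3.png

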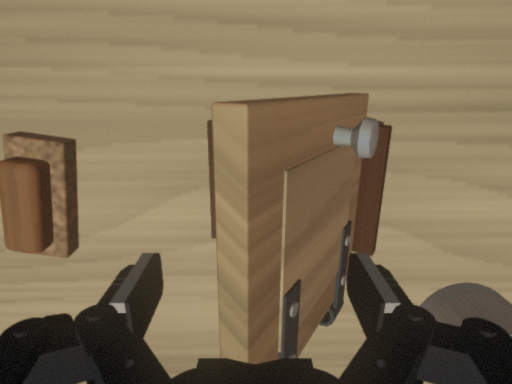

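Call:
apply_moves(
  targets=[
    [[0,0,0],0,36],
    [[0,0,0],0,36],
    [[0,0,0],0,36],
    [[0,0,0],0,36],
  ],
)

```text
clock: 3.92
eef_pos: [512.7, 229.7, 149.7]
tool_rot: [0.649, 1.566, 2.214]
force: [0.3, -1.7, 0.3]
width: 35.9
```

Run:
```python
from h import *
shot('wrist','w4')
st((511,228,149))
```

```text
t 3.98 p [512.8 229.7 149.7] w 36.2 F [ 0.2 -0.4 -0.4] T [0.   0.03 0.03] q [-0.48  0.61  0.02  1.85 -0.03  0.69  1.12]
x [-0.003  0.004 -1.   ] y [-1.     0.006  0.003] z [0.006 1.    0.004] jaw ang 89.67
tool delta [ 0.7  1.8 -1.7]
```

View pics/w4.png

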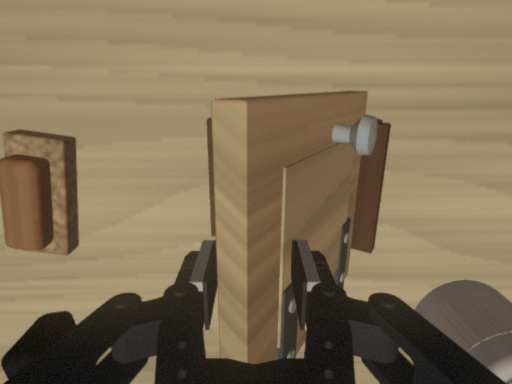

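Call:
apply_moves(
  targets=[
    [[0,0,0],0,30],
    [[0,0,0],0,24],
  ],
)

```text
clock: 4.22
eef_pos: [512.9, 230.1, 150.7]
tool_rot: [0.448, 1.565, 2.012]
force: [-3.1, -5.4, 23.6]
width: 27.0
```

Run:
```python
from h import *
shot('wrist','w5')
st((511,228,149))
```

```text
t 4.28 p [513.1 230.4 151.3] w 26.7 F [-3.9 -1.2 15.3] T [ 1.15  0.95 -0.06] q [-0.48  0.61  0.02  1.85 -0.03  0.69  1.12]
x [-0.002  0.006 -1.   ] y [-1.     0.007  0.002] z [0.007 1.    0.006] jaw ang 89.61
tool delta [ 2.3  2.1 -2.4]
```

View pics/w5.png

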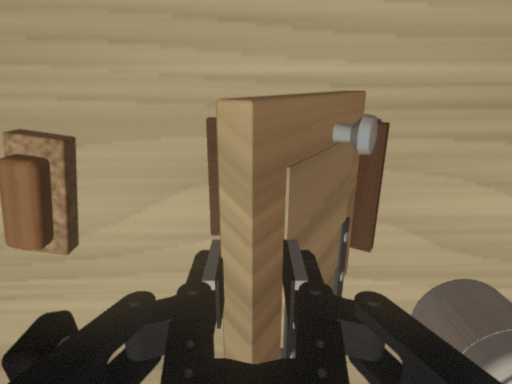

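Call:
apply_moves(
  targets=[
    [[-12,0,3],0,22],
    [[-14,0,4],0,18],
    [[-14,0,4],0,14],
    [[-14,0,4],0,14],
    [[-14,0,4],0,14],
    [[-14,0,2],0,14],
    [[-14,0,0],0,14],
    [[-14,0,0],0,14],
  ],
)

```text
clock: 5.28
eef_pos: [512.1, 262.1, 266.7]
tool_rot: [0.018, 1.548, 1.586]
force: [-0.6, 0.3, -2.4]
width: 14.9
```

Run:
```python
from h import *
shot('wrist','w6');shot('scene','s6')
st((511,228,149))
crop('scene0',290,150,390,260,6,'c6a');crop('s6',290,150,390,260,6,'c6')
```

```text
t 5.38 p [513.2 263.  267.9] w 14.5 F [ 0.2  0.5 -1.8] T [-0.04 -0.06  0.02] q [-0.52  0.47  0.02  1.7  -0.04  0.96  1.08]
x [ 0.003  0.025 -1.   ] y [-1.     0.003 -0.003] z [0.002 1.    0.025] jaw ang 89.86
tool delta [118.    2.5 -38. ]
```

View pics/w6.png

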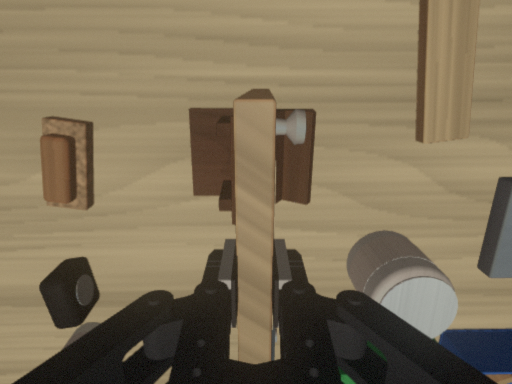

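View pics/c6.png

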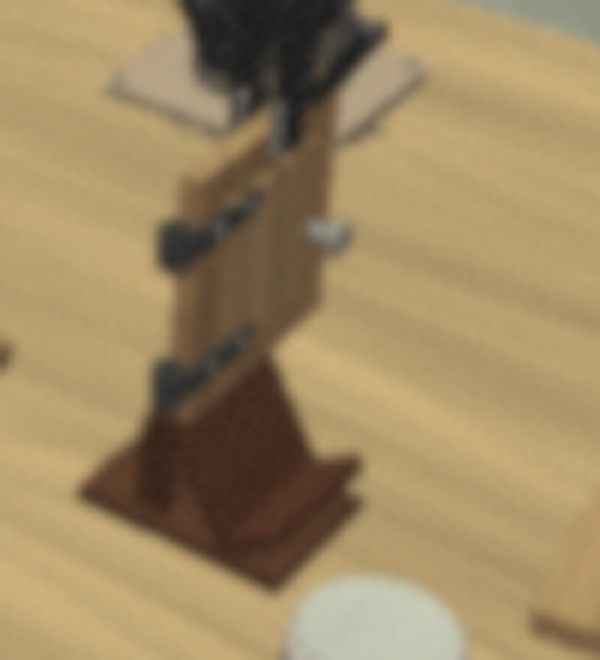

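Run:
```python
from h import *
C=cloud('w6'); s,R,p=st()
m=np.zeros(C.shape[:2],bool); m[80:375,215:300]=1
k=m&(C[...,2]>250-14+40)&(C[...,2]<330)
P=C[k]; print(len(P)); z=np.median(P[:,2]); print('z',z,np.percentile(P[:,2],[1,5,25,75,95,99]))
Q=P[abs(P[:,2]-z)<4]
A=np.c_[Q[:,:2]-p[:2],np.ones(len(Q))]; print('plane',np.linalg.lstsq(A,Q[:,2],rcond=None)[0])
r=cv2.minAreaRect(Q[:,:2].astype(np.float32)); print(r)
for lo in range(int(Q[:,0].min()),int(Q[:,0].max()),12):
    kk=(Q[:,0]>=lo)&(Q[:,0]<lo+12); print(lo,kk.sum(),np.percentile(Q[kk,1],[2,50,98]).round(1))
print(np.percentile(Q[:,0],[0,1,99,100]))
crop('w6',200,80,310,384,2.5,'c7')
```

```text
t 5.38 p [513.2 263.  267.9] w 14.5 F [ 0.2  0.5 -1.8] T [-0.04 -0.06  0.02] q [-0.52  0.47  0.02  1.7  -0.04  0.96  1.08]
x [ 0.003  0.025 -1.   ] y [-1.     0.003 -0.003] z [0.002 1.    0.025] jaw ang 89.86
13855
z 287.62324784394303 [278.7947907  285.89486671 287.0518388  288.68062263 317.21918006
 324.92516793]
plane [2.09030706e-04 3.80458979e-02 2.87441319e+02]
((497.4978942871094, 262.3883972167969), (123.30325317382812, 36.47901916503906), 9.325825691223145)
436 1425 [254.8 262.3 269.9]
448 1270 [254.7 262.3 269.9]
460 1178 [254.7 262.2 270. ]
472 1076 [254.5 262.1 269.8]
484 979 [254.6 262.5 270. ]
496 1346 [246.3 262.5 280.5]
508 811 [254.8 262.4 269.6]
520 760 [254.8 262.  269.6]
532 708 [254.5 262.4 269.8]
544 673 [254.3 261.9 269.5]
556 145 [254.1 261.4 269.1]
[436.00977198 436.76578318 557.00350558 560.06553981]
```

View pics/c7.png

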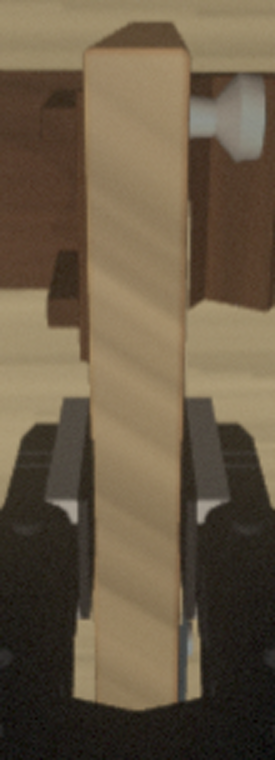

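Call:
apply_moves(
  targets=[
    [[-4,0,-15],0,14],
    [[-4,0,-30],0,14],
    [[-2,0,-38],0,14],
    [[-2,0,-38],0,14],
    [[0,0,-38],0,14],
    [[0,0,-38],0,14],
    [[0,0,-38],0,14],
    [[0,0,-30],0,14],
    [[0,0,-15],0,14],
    [[0,0,0],0,14],
  ],
)

```text
clock: 6.62
eef_pos: [506.4, -38.1, 270.9]
tool_rot: [0.349, 1.552, 1.908]
force: [0.4, 1.0, -1.6]
width: 15.0
```

Run:
```python
from h import *
st((510,-50,275))
```

```text
t 6.62 p [506.4 -38.1 270.9] w 15.0 F [ 0.4  1.  -1.6] T [ 0.05  0.02 -0.05] q [-0.02  0.38  0.07  1.85 -0.06  0.92  1.64]
x [-0.006  0.017 -1.   ] y [-1.     0.011  0.006] z [0.011 1.    0.017] jaw ang 89.37
tool delta [ -4.3  -3.7 -11.7]
```

Run:
```python
from h import *
st();shot('wrist','w8');st()
crop('w8',100,60,300,260,4,'c8')
```

```text
t 6.62 p [506.4 -38.1 270.9] w 15.0 F [ 0.4  1.  -1.6] T [ 0.05  0.02 -0.05] q [-0.02  0.38  0.07  1.85 -0.06  0.92  1.64]
x [-0.006  0.017 -1.   ] y [-1.     0.011  0.006] z [0.011 1.    0.017] jaw ang 89.37
t 6.67 p [506.4 -37.1 270.9] w 14.9 F [-0.6  0.3 -3. ] T [-0.03  0.06 -0.06] q [-0.02  0.38  0.07  1.85 -0.06  0.92  1.64]
x [-0.006  0.018 -1.   ] y [-1.     0.009  0.006] z [0.01  1.    0.018] jaw ang 89.45
```

View pics/w8.png

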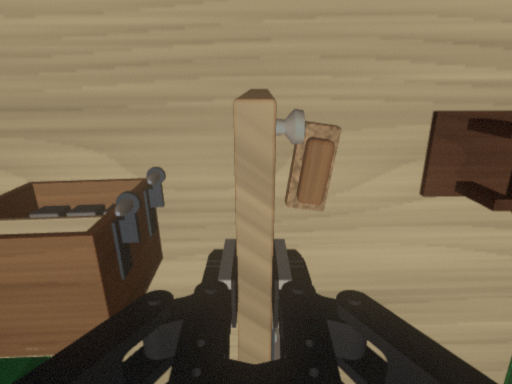

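Run:
```python
from h import *
crop('w8',95,155,175,285,6,'c8')
```

View pics/c8.png

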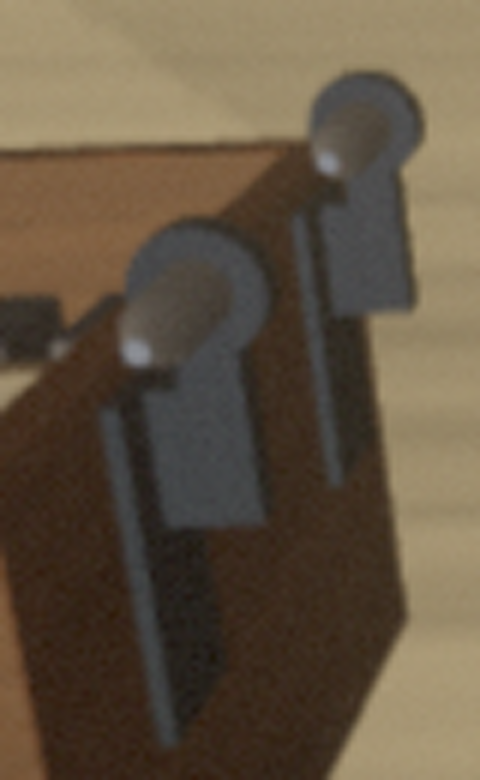

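```bash
cat >> h.py <<'E'
def atz(f,u,v,z):
    a=px(f,u,v,100.);b=px(f,u,v,1000.); return a+(b-a)*(z-a[2])/(b[2]-a[2])
E
python3 - <<'E'
from h import *
for u,v,z in [(117.8,213.7,151),(127.8,203.3,127),(149.5,182,56),(156,175.8,32)]: print(atz('w8',u,v,z).round(1), px('w8',u,v).round(1))
C=cloud('w8'); s,R,p=st()
m=np.zeros(C.shape[:2],bool); m[80:375,215:300]=1
P=C[m&(C[...,2]>280)&(C[...,2]<300)]; z=np.median(P[:,2]);Q=P[abs(P[:,2]-z)<4]
k=abs(Q[:,1]-np.median(Q[:,1]))<6
print(z,np.linalg.lstsq(np.c_[Q[k,:2]-p[:2],np.ones(k.sum())],Q[k,2],rcond=None)[0],np.percentile(Q[:,0],[0,1]))
x=[];y=[]
for lo in range(int(Q[:,0].min()),int(Q[:,0].max()),8):
    kk=(Q[:,0]>=lo)&(Q[:,0]<lo+8)
    a=np.percentile(Q[kk,1],[2,98])
    if a[1]-a[0]<17: x.append(lo+4);y.append(a.mean())
f=np.polyfit(np.array(x)-p[0],y,1);print(f,x,np.round(y,1))
# cupboard top plane edge fit
k=(abs(C[...,2]-172)<5); k[:, 170:]=0; print(k.sum()); r=cv2.minAreaRect(C[k][:,:2].astype(np.float32)); print(r)
E
```

```text
[ 531.4 -154.4  151. ] [ 530.9 -153.8  152.3]
[ 530.8 -154.1  127. ] [ 527.  -150.   137.3]
[ 531.4 -154.4   56. ] [ 531.2 -154.1   56.7]
[ 530.8 -153.3   32. ] [ 527.2 -149.4   45.1]
t 6.67 p [506.4 -37.1 270.9] w 14.9 F [-0.6  0.3 -3. ] T [-0.03  0.06 -0.06] q [-0.02  0.38  0.07  1.85 -0.06  0.92  1.64]
x [-0.006  0.018 -1.   ] y [-1.     0.009  0.006] z [0.01  1.    0.018] jaw ang 89.45
291.5641331844724 [-5.94270139e-03  4.06372628e-02  2.91512717e+02] [430.38882899 431.18257314]
[-1.13837838e-02 -3.79303544e+01] [434, 442, 450, 458, 466, 474, 482, 490, 506, 514, 522, 530, 538, 546, 554] [-37.1 -37.2 -37.4 -37.4 -37.5 -37.6 -37.6 -37.7 -37.9 -38.  -38.1 -38.2
 -38.3 -38.4 -38.5]
11837
((602.276611328125, -219.187255859375), (123.07209014892578, 107.09441375732422), 0.14632727205753326)
```

Run:
```python
from h import *
shot('scene','s8'); st()
C=cloud('s8'); s,R,p=st()
k=(C[...,0]>440)&(C[...,0]<590)&(abs(C[...,1]+30)<22)&(C[...,2]>130)&(C[...,2]<255)
P=C[k]; print(len(P))
rng=np.random.default_rng(0);best=0
for i in range(1000):
    a=P[rng.choice(len(P),3,False)]; n=np.cross(a[1]-a[0],a[2]-a[0]); L=np.linalg.norm(n)
    if L<1: continue
    n/=L
    if abs(n[1])<.95: continue
    kk=abs((P-a[0])@n)<2.0
    if kk.sum()>best: best=kk.sum(); bk=kk
Q=P[bk];c=Q.mean(0);n=np.linalg.svd(Q-c)[2][2];n*=np.sign(n[1]);print(best,c,n)
u=proj('s8',c)[0].astype(int);print(u)
crop('s8',u[0]-40,u[1]-45,u[0]+40,u[1]+45,7,'c9')
```

```text
t 6.72 p [506.6 -36.  270.9] w 14.7 F [-0.2 -0.3 -2.7] T [0.03 0.02 0.  ] q [-0.02  0.38  0.07  1.85 -0.06  0.92  1.64]
x [-0.006  0.018 -1.   ] y [-1.     0.008  0.006] z [0.008 1.    0.018] jaw ang 89.55
t 6.72 p [506.6 -36.  270.9] w 14.7 F [-0.2 -0.3 -2.7] T [0.03 0.02 0.  ] q [-0.02  0.38  0.07  1.85 -0.06  0.92  1.64]
x [-0.006  0.018 -1.   ] y [-1.     0.008  0.006] z [0.008 1.    0.018] jaw ang 89.55
645
382 [517.78338124 -24.44688487 193.57044209] [0.00716877 0.99961172 0.026926  ]
[268 167]
```

View pics/c9.png

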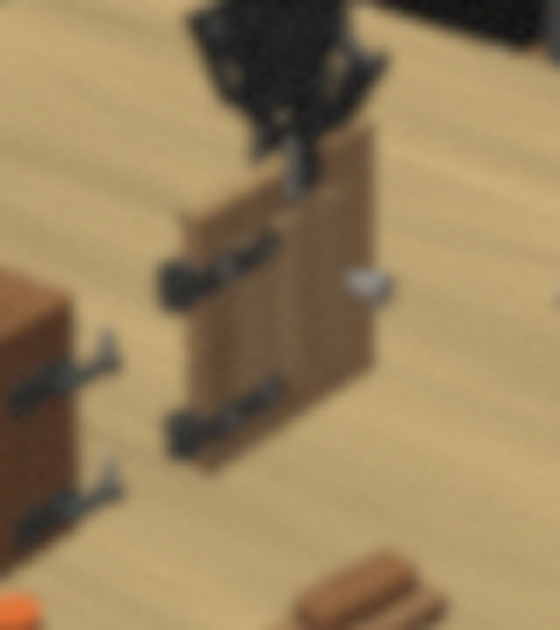

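Call:
apply_moves(
  targets=[
    [[5,10,-8],0,14],
    [[10,12,-10],0,14],
    [[12,12,-10],0,14],
    [[12,12,-10],0,14],
    [[12,12,-10],0,14],
    [[10,10,-8],0,14],
    [[8,3,-4],0,14],
    [[0,0,0],0,14],
  ],
)

```text
clock: 7.72
eef_pos: [428.8, -89.2, 197.7]
tool_rot: [0.408, 1.547, 1.986]
force: [-0.7, 0.1, -1.9]
width: 14.9
```

Run:
```python
from h import *
st((434.9,-155.8,195));shot('wrist','w10');st((434.9,-155.8,195))
```

```text
t 7.72 p [428.8 -89.2 197.7] w 14.9 F [-0.7  0.1 -1.9] T [-0.    0.02  0.  ] q [ 0.11  0.39  0.07  2.11 -0.07  0.66  1.8 ]
x [-0.009  0.021 -1.   ] y [-1.    -0.007  0.009] z [-0.007  1.     0.021] jaw ang 90.42
tool delta [  1.3  -5.6 -66.6]
t 7.78 p [429.3 -89.1 198. ] w 14.9 F [ 0.5 -0.5 -1.9] T [-0.07 -0.01 -0.02] q [ 0.11  0.39  0.06  2.11 -0.07  0.66  1.8 ]
x [-0.009  0.021 -1.   ] y [-1.    -0.008  0.009] z [-0.008  1.     0.021] jaw ang 90.44
tool delta [  1.6  -5.1 -66.8]
```

View pics/w10.png

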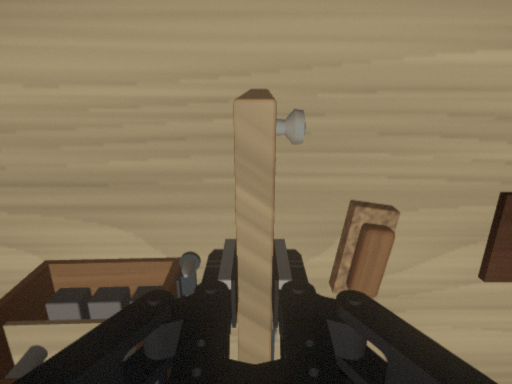

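```bash
cat >> h.py <<'E'
PIN=np.array([531.1,-154.2])
def leaf(f,extra=0.006,pin=PIN,zt=None):
    """f: wrist picture just taken; uses state p. returns hinge mid rel TCP"""
    C=cloud(f); s,R,p=st()
    m=np.zeros(C.shape[:2],bool); m[80:375,215:300]=1
    P=C[m&(abs(C[...,2]-p[2]-20)<8)]; z=np.median(P[:,2]);Q=P[abs(P[:,2]-z)<4]
    x=[];y=[]
    for lo in range(int(Q[:,0].min()),int(Q[:,0].max()),8):
        kk=(Q[:,0]>=lo)&(Q[:,0]<lo+8); a=np.percentile(Q[kk,1],[2,98])
        if a[1]-a[0]<17: x.append(lo+4);y.append(a.mean())
    g=np.polyfit(np.array(x)-p[0],y,1); x0=np.percentile(Q[:,0],0.5)-0.3
    k=abs(Q[:,1]-np.median(Q[:,1]))<7
    pl=np.linalg.lstsq(np.c_[Q[k,:2]-p[:2],np.ones(k.sum())],Q[k,2],rcond=None)[0]
    th=np.arctan(g[0]); hx=x0+173*np.cos(th); hy=np.polyval(g,hx-p[0])
    tx=-pl[0]; ty=-(R[1,0]+extra)   # lean of door z axis
    top=np.array([hx,hy]); 
    lo=top-148*np.array([tx,ty]); up=top-53*np.array([tx,ty]); mid=(lo+up)/2
    print('leaf top z %.1f (tcp+%.1f)'%(z,z-p[2]),'yaw %.2f'%np.degrees(th),'plane',pl[:2].round(4),'lean',round(tx,4),round(ty,4))
    print('mouth low',lo.round(1),'z %.1f'%(z-148),'up',up.round(1),'err pin-mid',(pin-mid).round(1))
    print('tool delta',(R.T@np.append(pin-mid,0)).round(1))
E
python3 - <<'E'
from h import *
leaf('w10')
E
```

```text
t 7.78 p [429.3 -89.1 198. ] w 14.9 F [ 0.5 -0.5 -1.9] T [-0.07 -0.01 -0.02] q [ 0.11  0.39  0.06  2.11 -0.07  0.66  1.8 ]
x [-0.009  0.021 -1.   ] y [-1.    -0.008  0.009] z [-0.008  1.     0.021] jaw ang 90.44
leaf top z 218.5 (tcp+20.5) yaw 0.36 plane [-0.009   0.0413] lean 0.009 -0.0274
mouth low [524.8 -84.4] z 70.5 up [525.6 -87. ] err pin-mid [  5.9 -68.5]
tool delta [ -1.5  -5.4 -68.5]
```

Call:
apply_moves(
  targets=[
    [[0,-2,-10],0,14],
    [[0,-2,-14],0,14],
    [[0,-2,-14],0,14],
    [[0,0,-14],0,14],
    [[0,0,-12],0,14],
    [[0,0,0],0,14],
    [[0,0,0],0,14],
  ],
)

```text
clock: 8.65
eef_pos: [436.7, -158.1, 196.9]
tool_rot: [0.371, 1.548, 1.949]
force: [0.7, 0.0, -2.3]
width: 15.1
```

Run:
```python
from h import *
shot('wrist','w11');shot('scene','s11');leaf('w11')
u=proj('s11',(530,-155,130))[0].astype(int)
crop('s11',u[0]-40,u[1]-45,u[0]+40,u[1]+40,8,'c11')
```

```text
t 8.75 p [ 436.7 -157.9  197. ] w 15.1 F [-1.1  0.2 -2.9] T [-0.18  0.23 -0.07] q [ 0.25  0.43  0.07  2.04 -0.07  0.69  1.95]
x [-0.008  0.021 -1.   ] y [-1.    -0.008  0.008] z [-0.008  1.     0.021] jaw ang 90.45
leaf top z 217.7 (tcp+20.7) yaw 0.37 plane [-0.0093  0.0425] lean 0.0093 -0.0271
mouth low [ 532.5 -153.3] z 69.7 up [ 533.4 -155.9] err pin-mid [-1.8  0.4]
tool delta [0.  1.8 0.4]
```

View pics/c11.png

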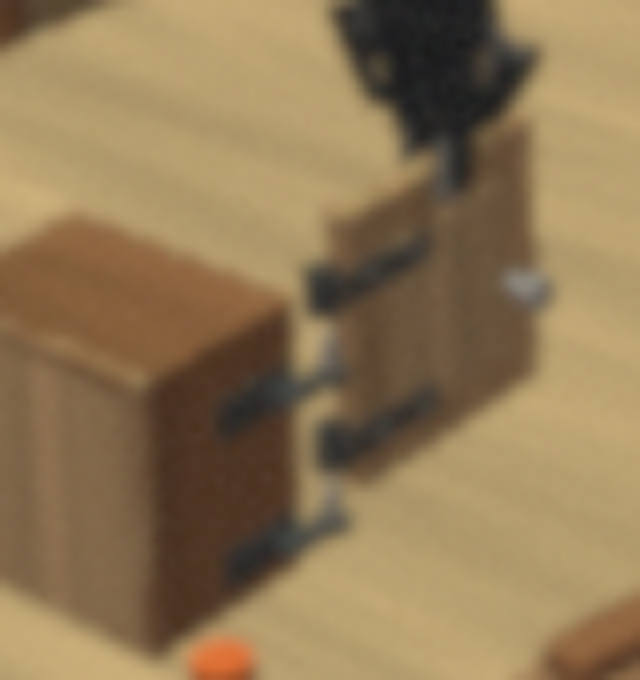

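View pics/w11.png

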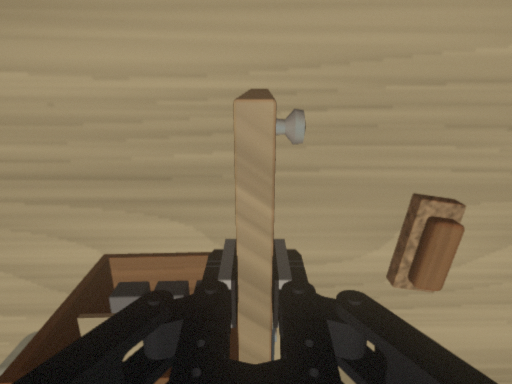

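```bash
python3 - <<'E'
from h import *
u=proj('s11',(530,-155,130))[0].astype(int)
o=np.array([u[0]-40,u[1]-45])
def q(X): return ((proj('s11',X)-o)*8).round(0).tolist()
def door(ty,tx=.009):
    top=np.array([532.5+.009*148-.0,-153.3-ty*148*0,0]);
    # top hinge axis point from leaf(): compute with mouths
    hx,hy,hz=533.9,-157.3,217.7
    out=[]
    for d in (13,173):   # hinge edge, free edge
        for h in (0,168): out.append((hx-d-tx*h,hy-0.0065*d+8*0+ty*h,hz-h))
    for h in (53-13,148-13): out.append((hx-tx*h,hy+ty*h,hz-h))
    return q(out)
for ty in (0,.02,.027,.04,.06): print(ty,door(ty))
print('pins',q([(531.1,-154.2,151),(531.1,-154.2,56)]))
# plane fit from scene depth
C=cloud('s11')
k=(C[...,0]>370)&(C[...,0]<515)&(abs(C[...,1]+150)<25)&(C[...,2]>80)&(C[...,2]<200)
P=C[k];rng=np.random.default_rng(0);best=0
for i in range(1500):
    a=P[rng.choice(len(P),3,False)]; n=np.cross(a[1]-a[0],a[2]-a[0]); L=np.linalg.norm(n)
    if L<1: continue
    n/=L
    if abs(n[1])<.95: continue
    kk=abs((P-a[0])@n)<2.0
    if kk.sum()>best: best=kk.sum(); bk=kk
Q=P[bk];c=Q.mean(0);n=np.linalg.svd(Q-c)[2][2];n*=np.sign(n[1]);print(len(P),best,c,n)
E
python3 - <<'E'
import cv2
import sys; sys.path.insert(0,'.')
p=cv2.imread('pics/c11.png'); cv2.imwrite('pics/c12.png',cv2.resize(p[180:520,260:480],None,fx=2.2,fy=1.7))
E
```

```text
0 [[331.0, 207.0], [338.0, 476.0], [519.0, 104.0], [516.0, 363.0], [317.0, 283.0], [322.0, 436.0]]
0.02 [[331.0, 207.0], [343.0, 479.0], [519.0, 104.0], [520.0, 365.0], [318.0, 284.0], [325.0, 437.0]]
0.027 [[331.0, 207.0], [345.0, 479.0], [519.0, 104.0], [522.0, 366.0], [318.0, 284.0], [327.0, 438.0]]
0.04 [[331.0, 207.0], [348.0, 481.0], [519.0, 104.0], [525.0, 367.0], [319.0, 284.0], [329.0, 439.0]]
0.06 [[331.0, 207.0], [352.0, 483.0], [519.0, 104.0], [529.0, 369.0], [320.0, 285.0], [333.0, 441.0]]
pins [[325.0, 327.0], [329.0, 478.0]]
518 308 [ 444.50798795 -146.04000887  139.13340312] [-0.00762209  0.99892537  0.0457166 ]
```

View pics/c12.png

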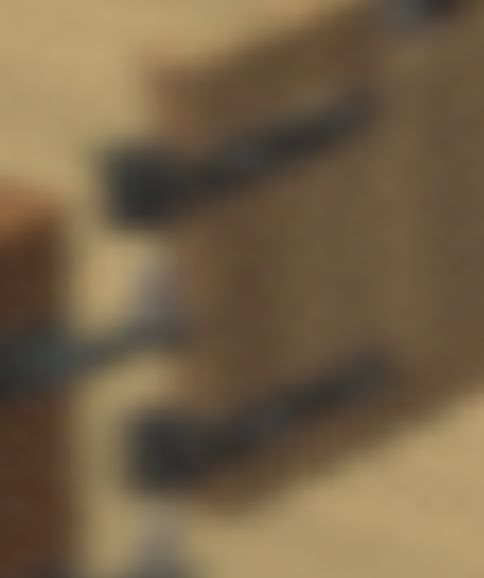

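Call:
apply_moves(
  targets=[
    [[2,1.8,-0.3],0,14],
    [[4,0,0],0,14],
    [[4,0,0],0,14],
    [[0,0,0],0,14],
  ],
)

```text
clock: 9.25
eef_pos: [436.0, -157.0, 186.6]
tool_rot: [0.275, 1.549, 1.856]
force: [0.7, -0.5, -2.2]
width: 15.5
```

Run:
```python
from h import *
shot('wrist','w12');leaf('w12',0.013)
```

```text
t 9.30 p [ 436.2 -157.   186.7] w 14.8 F [ 0.8 -1.1 -2.5] T [-0.04  0.03 -0.04] q [ 0.25  0.44  0.07  2.06 -0.08  0.66  1.95]
x [-0.006  0.021 -1.   ] y [-1.    -0.01   0.006] z [-0.01   1.     0.021] jaw ang 90.57
leaf top z 207.2 (tcp+20.5) yaw 0.50 plane [-0.0056  0.042 ] lean 0.0056 -0.0339
mouth low [ 532.4 -151. ] z 59.2 up [ 532.9 -154.2] err pin-mid [-1.5 -1.6]
tool delta [-0.   1.5 -1.6]
```

Call:
apply_moves(
  targets=[
    [[0,1.5,-1.6],0,14],
    [[0,0.3,0],0,14],
  ],
)

```text
clock: 9.55
eef_pos: [434.5, -158.9, 186.8]
tool_rot: [0.249, 1.549, 1.83]
force: [0.2, 0.7, -2.1]
width: 15.2
```

Run:
```python
from h import *
shot('wrist','w13');shot('scene','s13');leaf('w13',0.013)
u=proj('s13',(530,-155,130))[0].astype(int)
crop('s13',u[0]-25,u[1]-30,u[0]+25,u[1]+30,10,'c13')
```

```text
t 9.65 p [ 434.6 -158.8  186.8] w 15.0 F [-0.1  0.  -2.5] T [-0.04  0.   -0.  ] q [ 0.26  0.44  0.07  2.06 -0.08  0.65  1.96]
x [-0.005  0.021 -1.   ] y [-1.    -0.01   0.005] z [-0.01   1.     0.021] jaw ang 90.58
leaf top z 207.5 (tcp+20.6) yaw 0.52 plane [-0.0052  0.0412] lean 0.0052 -0.0338
mouth low [ 530.8 -152.8] z 59.5 up [ 531.3 -156. ] err pin-mid [0.  0.2]
tool delta [ 0.  -0.   0.2]
```

View pics/c13.png

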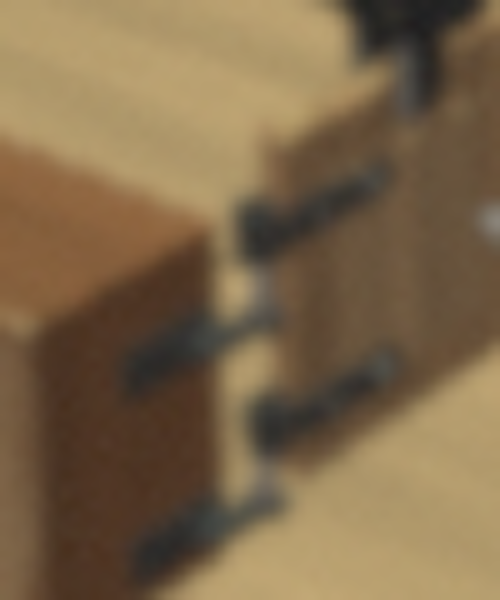

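Both knuckles sit right over their pins (upper ~(255,230) over pin (265,290); lower ~(268,418) over (267,470)). Lower slowly.

Call:
apply_moves(
  targets=[
    [[3,0,0],0,14],
    [[3,0,0],0,14],
    [[3,0,0],0,14],
    [[0,0,0],0,14],
  ],
)

```text
clock: 10.15
eef_pos: [434.9, -158.8, 177.3]
tool_rot: [0.208, 1.55, 1.789]
force: [0.4, -0.9, -2.2]
width: 14.4
```

Run:
```python
from h import *
shot('wrist','w14');leaf('w14',0.013)
```

```text
t 10.20 p [ 434.9 -158.8  177.3] w 15.1 F [ 0.2 -0.7 -3.2] T [-0.2  -0.06 -0.05] q [ 0.26  0.45  0.06  2.07 -0.08  0.63  1.96]
x [-0.004  0.02  -1.   ] y [-1.    -0.01   0.004] z [-0.01  1.    0.02] jaw ang 90.57
leaf top z 197.9 (tcp+20.6) yaw 0.45 plane [-0.0035  0.0375] lean 0.0035 -0.0334
mouth low [ 531.5 -153. ] z 49.9 up [ 531.8 -156.1] err pin-mid [-0.5  0.3]
tool delta [0.  0.5 0.4]
```

Call:
apply_moves(
  targets=[
    [[2.5,0.3,0.2],0,14],
    [[2.5,0,0],0,14],
    [[2.5,0,0],0,14],
    [[0,0,0],0,14],
  ],
)

```text
clock: 10.7
eef_pos: [434.3, -158.8, 169.7]
tool_rot: [0.21, 1.55, 1.791]
force: [0.7, -0.3, -0.9]
width: 15.1
```

Run:
```python
from h import *
shot('wrist','w15');leaf('w15',0.013)
```

```text
t 10.75 p [ 434.3 -158.8  169.8] w 15.1 F [-0.6  0.5 -1.3] T [-0.22 -0.06 -0.04] q [ 0.26  0.47  0.06  2.08 -0.08  0.61  1.96]
x [-0.004  0.02  -1.   ] y [-1.    -0.01   0.004] z [-0.01  1.    0.02] jaw ang 90.56
leaf top z 190.2 (tcp+20.5) yaw 0.46 plane [0.0008 0.0334] lean -0.0008 -0.0328
mouth low [ 531.5 -153. ] z 42.2 up [ 531.5 -156.1] err pin-mid [-0.4  0.4]
tool delta [0.  0.4 0.4]
```

Call:
apply_moves(
  targets=[
    [[2.5,0,0.2],0,14],
    [[2.5,0,0],0,14],
    [[2.5,0,0],0,14],
    [[0,0,0],0,14],
  ],
)

```text
clock: 11.25
eef_pos: [434.2, -158.6, 161.9]
tool_rot: [0.212, 1.551, 1.793]
force: [-0.3, -0.3, 0.0]
width: 14.7
```

Run:
```python
from h import *
shot('wrist','w16');leaf('w16',0.013)
```

```text
t 11.30 p [ 434.3 -158.5  162. ] w 15.0 F [-0.8 -0.3 -1. ] T [-0.4  -0.01 -0.  ] q [ 0.26  0.48  0.06  2.09 -0.08  0.59  1.96]
x [-0.004  0.02  -1.   ] y [-1.    -0.01   0.004] z [-0.01  1.    0.02] jaw ang 90.57
leaf top z 182.4 (tcp+20.4) yaw 0.48 plane [0.0021 0.0339] lean -0.0021 -0.0327
mouth low [ 531.7 -152.7] z 34.4 up [ 531.5 -155.8] err pin-mid [-0.5  0. ]
tool delta [0.  0.5 0. ]
```

Nearly down (about 2.4 mm left).

Call:
apply_moves(
  targets=[
    [[2,0,0],0,14],
    [[2,0,0],0,14],
    [[1.5,0,0],0,14],
    [[0,0,0],0,14],
  ],
)

```text
clock: 11.8
eef_pos: [433.1, -158.2, 159.1]
tool_rot: [0.225, 1.55, 1.805]
force: [-0.1, 0.7, 0.3]
width: 15.0
```

Run:
```python
from h import *
shot('wrist','w17');shot('scene','s17');leaf('w17',0.013)
u=proj('s17',(530,-155,110))[0].astype(int)
crop('s17',u[0]-35,u[1]-35,u[0]+35,u[1]+35,9,'c17')
```

```text
t 11.90 p [ 433.  -158.2  159. ] w 15.1 F [-2.2  0.7  6.7] T [-0.03  0.12  0.03] q [ 0.26  0.48  0.06  2.09 -0.08  0.58  1.96]
x [-0.005  0.021 -1.   ] y [-1.    -0.01   0.005] z [-0.01   1.     0.021] jaw ang 90.56
leaf top z 179.5 (tcp+20.5) yaw 0.52 plane [0.0136 0.0255] lean -0.0136 -0.0335
mouth low [ 532.1 -152.2] z 31.5 up [ 530.8 -155.4] err pin-mid [-0.3 -0.4]
tool delta [-0.   0.3 -0.4]
```

View pics/c17.png

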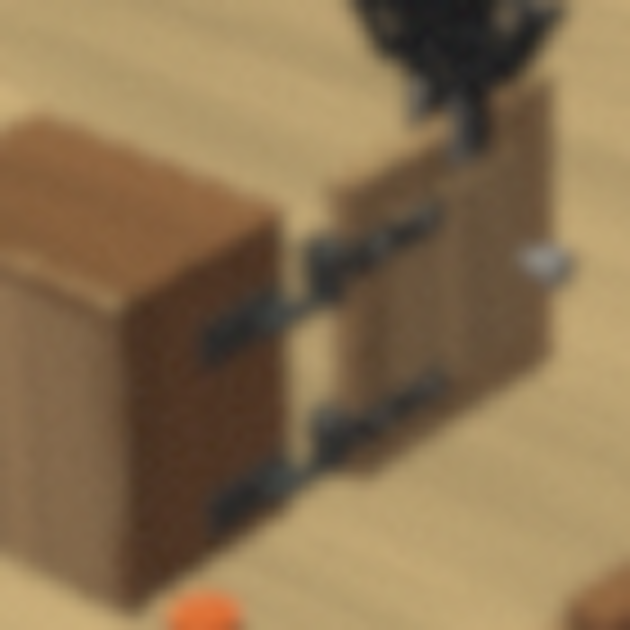

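Call:
apply_moves(
  targets=[
    [[0,0,0],0,18],
    [[0,0,0],0,24],
    [[0,0,0],0,34],
    [[0,0,0],0,34],
  ],
)

```text
clock: 12.4
eef_pos: [433.6, -157.9, 158.3]
tool_rot: [0.232, 1.549, 1.813]
force: [-0.1, 0.2, -0.3]
width: 33.9
```

Run:
```python
from h import *
shot('wrist','w18');leaf('w18',0.013)
```

```text
t 12.45 p [ 433.6 -157.9  158.3] w 34.3 F [-0.2 -0.2  0.3] T [-0.02  0.02 -0.01] q [ 0.26  0.49  0.06  2.09 -0.08  0.58  1.96]
x [-0.005  0.021 -1.   ] y [-1.    -0.01   0.005] z [-0.01   1.     0.021] jaw ang 90.58
leaf top z 177.2 (tcp+18.9) yaw 0.98 plane [0.0317 0.0133] lean -0.0317 -0.0339
mouth low [ 533.  -150.6] z 29.2 up [ 530.  -153.8] err pin-mid [-0.4 -2. ]
tool delta [-0.   0.5 -2. ]
```

View pics/w18.png

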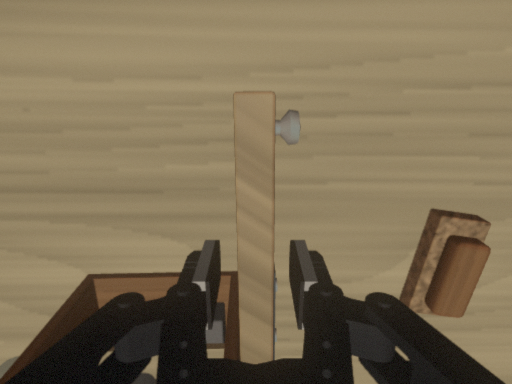

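Call:
apply_moves(
  targets=[
    [[-12,0,0],0,36],
    [[-15,0,0],0,36],
    [[-15,0,0],0,36],
    [[-10,0,0],0,36],
    [[0,0,15],0,0],
    [[0,0,20],0,0],
    [[0,0,10],0,0],
    [[0,0,0],0,0],
  ],
)

```text
clock: 13.45
eef_pos: [433.0, -110.4, 214.7]
tool_rot: [0.227, 1.549, 1.808]
force: [-0.2, -0.4, -0.3]
width: 0.2
```

Run:
```python
from h import *
shot('wrist','w19');st((430,-113,157))
```

```text
t 13.50 p [ 433.  -110.9  214.7] w 0.4 F [ 0.4  0.2 -0.1] T [ 0.05 -0.    0.05] q [ 0.15  0.37  0.07  2.07 -0.07  0.71  1.85]
x [-0.005  0.021 -1.   ] y [-1.    -0.01   0.005] z [-0.01   1.     0.021] jaw ang 90.59
tool delta [57.7  2.7 -3.3]
```

View pics/w19.png

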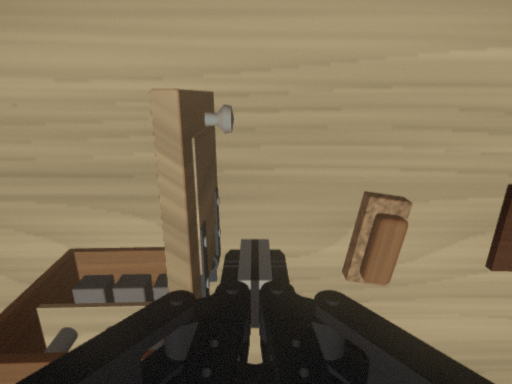

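Call:
apply_moves(
  targets=[
    [[14,0,0],0,0],
    [[16,0,0],0,0],
    [[14,0,0],0,0],
    [[10,0,0],0,0],
    [[2,0,-6],0,0],
    [[0,0,-8],0,0],
    [[0,0,-10],0,0],
    [[0,0,-10],0,0],
  ],
)

```text
clock: 14.5
eef_pos: [434.0, -149.2, 156.8]
tool_rot: [0.145, 1.552, 1.722]
force: [0.8, 0.2, 0.2]
width: 0.0
```

Run:
```python
from h import *
shot('wrist','w20');st((431,-181,157))
```

```text
t 14.55 p [ 434.  -150.9  156.9] w 0.2 F [ 0.7 -0.9  0. ] T [-0.11  0.07 -0.  ] q [ 0.25  0.48  0.05  2.1  -0.08  0.56  1.93]
x [-0.002  0.018 -1.   ] y [-1.    -0.005  0.002] z [-0.005  1.     0.018] jaw ang 90.27
tool delta [ -0.7   3.2 -30.1]
```

View pics/w20.png

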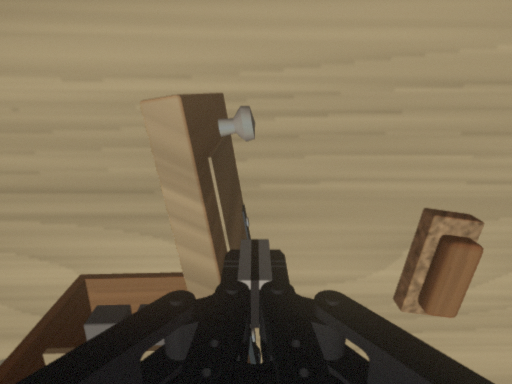

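Call:
apply_moves(
  targets=[
    [[0,0,-9],0,0],
    [[0,0,-9],0,0],
    [[0,0,-9],0,0],
    [[0,-3,-9],0,0],
    [[0,-4,-9],0,0],
    [[0,-5,-8],0,0],
    [[0,-6,-8],0,0],
    [[0,-6,-7],0,0],
  ],
)

```text
clock: 15.55
eef_pos: [460.0, -223.5, 155.7]
tool_rot: [0.101, 1.553, 1.677]
force: [0.7, 0.2, -0.0]
width: 0.2
```

Run:
```python
from h import *
shot('wrist','w21');st((459,-228,157))
```

```text
t 15.60 p [ 461.1 -224.7  155.8] w 0.2 F [ 1.6 -1.5 -0.3] T [-0.07 -0.09 -0.03] q [ 0.38  0.55  0.05  1.97 -0.07  0.64  2.05]
x [-0.     0.016 -1.   ] y [-1.    -0.004  0.   ] z [-0.004  1.     0.016] jaw ang 90.23
tool delta [-1.3  2.2 -3.3]
```

View pics/w21.png

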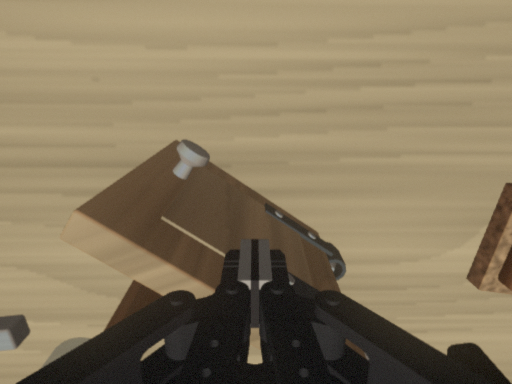

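Call:
apply_moves(
  targets=[
    [[0,-7,-6],0,0],
    [[0,-7,-5],0,0],
    [[0,-7,-5],0,0],
    [[0,-6,-4],0,0],
    [[0,-5,-3],0,0],
    [[0,-3,-2],0,0],
    [[0,0,0],0,0],
  ],
)

```text
clock: 16.48
eef_pos: [498.7, -250.7, 155.0]
tool_rot: [0.062, 1.554, 1.638]
force: [-0.8, -0.3, -0.3]
width: -0.0
```

Run:
```python
from h import *
shot('wrist','w22');st((512,-254,157))
```

```text
t 16.52 p [ 498.6 -250.6  155. ] w -0.1 F [ 0.2 -0.7  0.3] T [-0.03 -0.03 -0.01] q [ 0.39  0.6   0.05  1.85 -0.07  0.7   2.06]
x [-0.001  0.017 -1.   ] y [-1.    -0.005  0.001] z [-0.005  1.     0.017] jaw ang 90.28
tool delta [ -2.1 -13.4  -3.5]
```

View pics/w22.png

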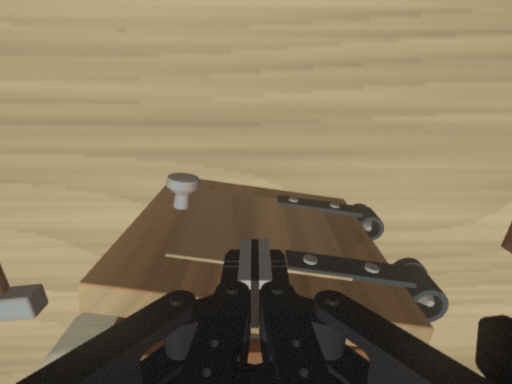

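Call:
apply_moves(
  targets=[
    [[0,-3,-2],0,0],
    [[0,-3,-1],0,0],
    [[0,-3,0],0,0],
    [[0,-2.5,0],0,0],
    [[0,-2.5,0],0,0],
  ],
)

```text
clock: 17.15
eef_pos: [513.0, -253.6, 155.0]
tool_rot: [0.096, 1.553, 1.672]
force: [-0.0, -0.9, 0.8]
width: -0.3
```

Run:
```python
from h import *
shot('wrist','w23');st((514,-254,157))
C=cloud('w23'); 
for u,v in [(130,260),(200,235),(300,235)]: print(px('w23',u,v))
```

```text
t 17.20 p [ 513.5 -253.5  155.1] w 0.2 F [ 0.7 -0.5  0.1] T [-0.08  0.01 -0.03] q [ 0.39  0.62  0.05  1.81 -0.07  0.73  2.05]
x [-0.001  0.017 -1.   ] y [-1.    -0.005  0.001] z [-0.005  1.     0.017] jaw ang 90.29
tool delta [-1.9 -0.5 -0.4]
[ 522.8082751  -320.09133244  142.5655179 ]
[ 521.8593254  -286.27100952  114.73430163]
[ 520.96936846 -224.17605216  117.11067621]
```

View pics/w23.png

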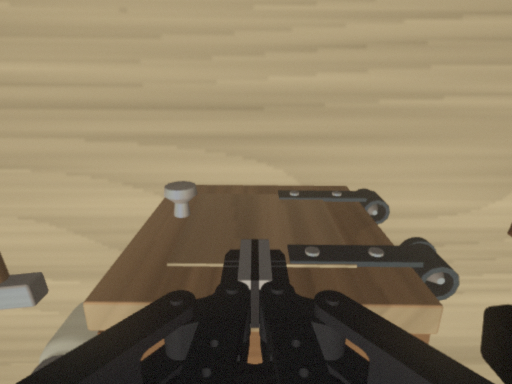

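Call:
apply_moves(
  targets=[
    [[0,-2,0],0,0],
    [[0,-2,0],0,0],
    [[0,-2,0],0,0],
  ],
)

```text
clock: 17.58
eef_pos: [515.3, -253.6, 154.7]
tool_rot: [0.473, 1.55, 2.048]
force: [-5.4, 1.0, 4.3]
width: 0.2
```

Run:
```python
from h import *
st()
```

```text
t 17.57 p [ 515.3 -253.6  154.7] w 0.2 F [-5.4  1.   4.3] T [0.05 1.19 0.07] q [ 0.38  0.62  0.05  1.79 -0.07  0.74  2.05]
x [-0.01   0.019 -1.   ] y [-1.    -0.004  0.01 ] z [-0.004  1.     0.019] jaw ang 90.23
```

Contact against the cupboard: shut. Back off gently (+tool y, then up).

Call:
apply_moves(
  targets=[
    [[0,3,0],0,0],
    [[0,6,0],0,0],
    [[0,12,0],0,0],
    [[-5,20,0],0,0],
    [[-20,20,10],0,0],
    [[-20,20,20],0,0],
    [[-20,10,30],0,0],
    [[-20,0,30],0,0],
    [[-15,0,15],0,0],
    [[0,0,0],0,0],
  ],
)

```text
clock: 18.82
eef_pos: [418.1, -149.1, 260.1]
tool_rot: [0.329, 1.552, 1.901]
force: [-0.2, -0.7, -0.6]
width: 0.2
```

Run:
```python
from h import *
for n in ['scene','top','wrist']: shot(n,n+'9')
st()
u=proj('scene9',(550,-200,100))[0].astype(int); crop('scene9',u[0]-40,u[1]-40,u[0]+40,u[1]+35,9,'d1')
crop('top9',270,160,370,250,7,'d2')
```

```text
t 18.98 p [ 417.2 -150.3  258.6] w -0.2 F [ 0.4 -0.4 -0.7] T [-0.02  0.    0.03] q [ 0.25  0.31  0.06  2.02 -0.04  0.83  1.9 ]
x [-0.009  0.018 -1.   ] y [-1.     0.002  0.009] z [0.002 1.    0.018] jaw ang 89.87
```

View pics/d1.png

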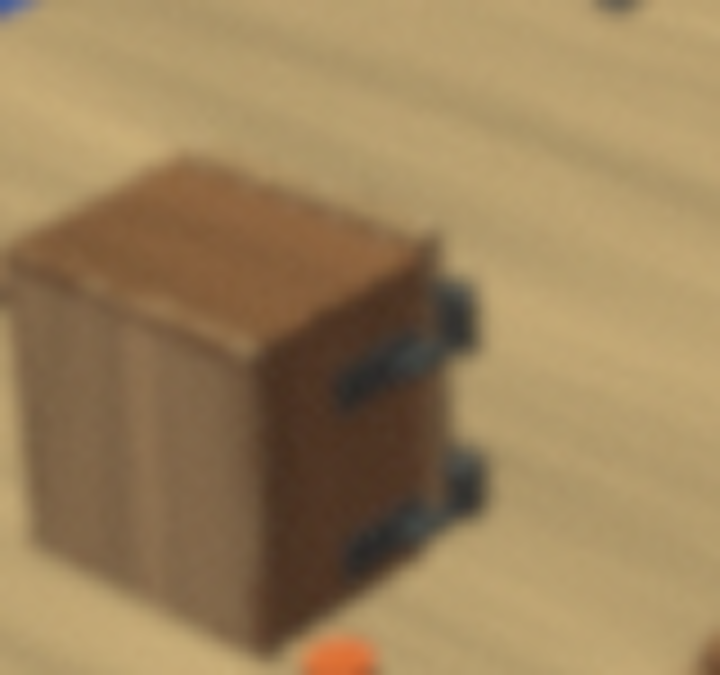

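View pics/wrist9.png

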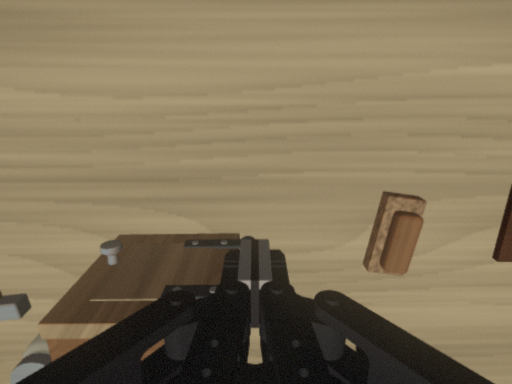

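View pics/top9.png

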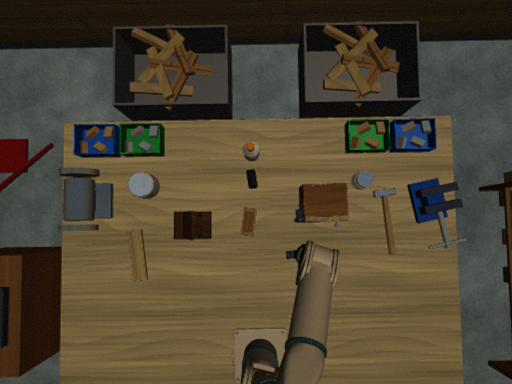

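Run:
```python
from h import *
C=cloud('wrist9')
for u,v in [(75,313),(140,312),(180,275),(190,262),(120,275),(60,330),(110,332),(100,345)]: print(u,v,C[v,u].round(1))
P=C[245:290,130:200].reshape(-1,3);P=P[(P[:,2]>30)&(P[:,2]<150)&(abs(P[:,0]-522)<4)];c=P.mean(0);print(len(P),c,np.linalg.svd(P-c)[2][2])
st()
```

```text
75 313 [ 525.6 -304.   164.1]
140 312 [ 404.9 -186.8  316.4]
180 275 [ 522.9 -223.6  111.3]
190 262 [ 522.5 -217.5   86.6]
120 275 [ 523.7 -285.8  108.5]
60 330 [ 532.8 -311.6  176.2]
110 332 [ 405.3 -193.   324.5]
100 345 [ 405.7 -194.   329. ]
3140 [ 522.96522729 -243.76569021   93.55535785] [-0.99979518 -0.01965603  0.00482105]
t 18.98 p [ 417.2 -150.3  258.6] w -0.2 F [ 0.4 -0.4 -0.7] T [-0.02  0.    0.03] q [ 0.25  0.31  0.06  2.02 -0.04  0.83  1.9 ]
x [-0.009  0.018 -1.   ] y [-1.     0.002  0.009] z [0.002 1.    0.018] jaw ang 89.87
```

```bash
python3 -c "
from cell import ctrl; print(ctrl.finish_job())"
```

```text
the job is handed in; nothing more can be done
None
```

The door is hung on both pins, swung shut and released, and the job was handed in at about 19 s of the allowed 72 s. `finish_job` reports no verdict.

**What I did**
- I pinched the leaf's top edge with the tool pointing straight down. Closing the jaws while lifting turned the door upright.
- I measured both pins with the wrist camera and lowered the two knuckles onto them together. At the bottom I felt 7 N of upward contact.
- I let go with the door still open at about 90°. Then I pushed it shut from outside with closed fingers until it touched the cupboard (about 5 N), and backed away.

**Last checks**
- **Shut:** the door face is turned 1.13° and the cupboard 1.16°, so it is closed to within measuring error.
- **Seated:** before release, the lower knuckle's mouth measured 31.5 mm above the bench against the 32 mm shoulder. After shutting, the one reading on the leaf's top was 176 mm against the expected 180. Depth noise or the door sagging slightly in its hinge play could explain the 4 mm difference. The scene picture shows both knuckles down on their brackets.
- **Robot clear:** the wrist force is near zero and the tool is well away from the door.
- **Bystanders:** in the top picture, everything else on the bench is where it was.

**Disagreement**
- In the grip, the door leaned 1.5 to 2.5° off vertical, and the camera estimates differed. The play in the hinges took this up during lowering, without noticeable resistance.

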